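# Seat the diffuser of a glass-show light stand and switch it on

## Robot

A 6-joint arm with a two-finger parallel gripper is mounted at the origin on the work surface. World frame = base frame: x ahead of the robot, y to its left, z up, the work surface at z = 0. Lengths are in mm, angles in degrees, forces in N, time in s.
With the tool pointing down it reaches from about 350 to 850 mm from the base axis. Payload 8.1 kg.
Tool frame: the origin (TCP) lies midway between the tips of the shut fingers; the grasp point (between the pads) lies 19 mm behind it; x points along the fingers, z is the direction in which the jaws open and shut, and the axes are right-handed (so a half turn about x gives the same grasp; the last joint's range is limited). The gripper opens to 85 mm and grips with 20 to 120 N. Pads are 22 mm wide; open, the fingers measure 114 mm over their backs; the gripper's body (76 mm by 85 mm) begins 54 mm behind the grasp point. The pads swing forward as they close: fully open they stand 13 mm farther back than shut.
Start: joints at [72.399, 7.471, 85.268, -0, 87.261, -4.893], TCP at [131.969, 585.311, 231.292] pointing down, gripper open.
Joint ranges: [-169.43, 169.43], [-51.17, 129.36], [1.28, 143.12], [-76.62, 256.62], [0, 156.53], [-152.29, 152.29]. Speed limits (degrees/s): [136.94, 136.94, 159.86, 180, 180, 180].

## Interface

Orientations are given as [roll, pitch, yaw] about the fixed x, y, z axes, in that order (R = Rz(yaw) Ry(pitch) Rx(roll)).
In Python, from bench import r gives the robot as it stands. The module is installed in compiled form; this text tells all that it offers.
- The arm moves only by the tool servo_tool, never from a script. Its argument "commands" is a list that holds one entry, the list of rows, each a list of 7 numbers: the closure in counts, from 0 (fully open) to 255 (shut), then the shift along the tool's x, y, z in cm, then the turn, a rotation vector about the tool's x, y, z in degrees. A call has 1 to 8 rows; each row is the pose to reach, as a shift and turn from the pose commanded when the call began, along the tool's axes at that moment; what a row does not reach only later rows make up. A row lasts 1/10 s, in which the tool goes at most 50 mm and 8.59 degrees, less where a joint would pass 70% of its speed; a pose out of reach is approached as far as the arm can. A call with a gripper value outside its range is refused whole. The fingers move at their own pace and stop on an object; "force" is the grip in N (left out, the last holds). Time passes only in rows, so rows that repeat a pose let the fingers close. It gives the time, the measured TCP pose, the force and the opening at its end, in the units of the state.
- r.sense(): the state, without advancing time (a new reading comes with each control period).
- r.snapshot(name): name is "scene" or "top"; returns (picture, depth): 480x640x3 uint8, red, green, blue; 480x640 float32, mm along the optical axis (not along the pixel's ray), 0 where there is no reading.
- r.calibration(name): a dict with "fx", "fy", "cx", "cy" (pixels), "pose" (4x4, takes a point from camera to world coordinates). Camera axes: x right, y down, z forward; pixel columns grow to the right and rows downward; lengths in mm; the calibration is good to about 2 mm. A picture is of the moment at which its call begins. calibration takes no time and is no camera call.
- r.hand_in(): hands the job in, once; it reports no verdict.
The state is a dict: "time": time; "joint_pos": joint angles; "qd": joint speeds; "joint_efforts": joint torques, N m; "tool_pos": TCP position; "tcp_rot": TCP orientation; "ft_force": force on the tool from outside, world axes, zero at the start; "wrist_torque": the same for the moment, N m; "finger_gap": finger opening in mm.
Only numpy, scipy, OpenCV 4.12 (cv2) and the standard library are available. Lean on these libraries where they do the work, as an engineer would, in place of code of your own. Each camera call takes 0.05 s, during which the arm holds its last target.

## Task

Get the wooden light stand ready to show glass: the loose white diffuser disc lies on top of it, so push it with the fingertips across the rim of the empty round well until it drops in and lies flat and fully home, and press the raised end of the black rocker switch fully down so that the lamp is on. Only push and press: do not pick the disc up or knock it off the stand, and leave the other diffuser in its well and the insulators and the card stand where they are.

Things in the scene. Friction and masses are not known exactly. Their poses are not given: they have to be found in the camera images.
- stand: Light stand: wooden block 160 mm (its x) by 280 mm (its y), 45 mm high, fixed, at any yaw. Origin: centre of its underside, z up; flat top (deck) at z = 45 mm. In the deck two equal wells, 74 mm across, 6 mm deep, dark floor with yellow lamps, centred at x = +15 mm, y = +70 mm (empty) and y = -70 mm (filled by the other diffuser). Black rocker switch on the deck at x = -58 mm, y = 0.
- well (a point): Centre of the floor of the empty well, 39 mm above the table; the deck and the well's rim are 6 mm above this point, the well is 74 mm across. Axes as the stand's.
- diffuser: The loose diffuser: white opal glass disc, 70 mm across, 6 mm thick, about 55 g. It starts flat on the deck between the wells, over the empty one's rim, its centre 30 to 70 mm from that well's centre. Origin: centre of its underside, z up. It slides freely, and tips and drops only within about 10 mm of the well's centre; home, its top is flush with the deck and its origin at well.
- other_diffuser: An equal disc (70 by 6 mm), already home in the stand's other well, its top flush with the deck. Origin at the centre of its underside.
- rocker (a joint): Rocker switch, rad: 0 = off (the half towards the stand's +y stands up), 0.34 = on (that half lies level and the other half stands up). It stays where it is left; about 2 N on the raised end turns it.
- rocker_end (a point): Where to press: upper face of the rocker's +y half, 13 mm from its pivot (stand x = -58 mm, y = 0, 7 mm above the deck). Rocker: black, V-shaped, 22 mm wide (stand's x), 36 mm long (stand's y). Off, this end stands 13 mm above the deck; fully down, this half lies level, 7 mm above the deck. Press this half only: a finger that also covers the other half blocks it.
- insulator_a: Bystander: blue-green glass insulator (bell-shaped, with a wire groove and a domed top), 84 mm across at the foot, 98 mm high, loose, standing on the table beside the stand. Origin at the centre of its underside.
- insulator_b: Bystander: amber glass insulator, 68 mm across, 84 mm high, loose, standing on the table beside the stand. Origin at the centre of its underside.
- insulator_c: Bystander: clear glass insulator, 72 mm across, 88 mm high, loose, standing on the table beside the stand. Origin at the centre of its underside.
- card_stand: Bystander: light wooden block 70 by 100 by 18 mm with a blank price card and a dark wooden pin on it, 87 mm high overall, loose, standing on the table beside the stand. Origin at the centre of its underside.
Things that resemble listed ones, but are neither listed nor needed, are in the scene too. What is shaped like the diffuser but turquoise or yellow is not meant.

How it is judged:
By the outcome, as a careful person would: the job done as asked, in the order asked, and still so for the second after the job is handed in, with the robot touching nothing.
It also fails if it takes over 38 s, if anything falls off the work surface, if the arm or the gripper's body presses on something with over 40 N, if the wrist force passes 120 N, or if a joint passes its speed limit or range.

## Working session

There is one attempt and no reset: what is moved stays moved. The work goes in short steps, Python scripts to look and compute and a tool call to move; the robot and the scene stay as the last step left them, time stands still between calls to the robot, and variables do not carry over. Pictures are saved under pics/ and viewed, and the job is handed in when it is done.

Besides the shell and the picture viewer there is one more tool, called after ">>>" as name(argument=value, ...) on one line, values as JSON. servo_tool: Moves the arm, as the interface text tells. Its arguments: {"type":"object","properties":{"commands":{"type":"array","items":{"type":"array","items":{"type":"array","items":{"type":"number"}}}},"force":{"type":"number"}},"required":["commands"]}

```bash
mkdir -p pics
python3 - <<'E'
from bench import r
import cv2,numpy as np
for n in("scene","top"):
    p,d=r.snapshot(n); cv2.imwrite(f"pics/{n}0.png",p[:,:,::-1]); np.save(f"{n}0.npy",d); c=r.calibration(n); print(n,c)
print(r.sense())
E
```

```text
scene {'fx': 445.8523967295175, 'fy': 445.8523967295175, 'cx': 318.6767696537771, 'cy': 239.57609877252833, 'pose': array([[-8.62774558e-01,  4.30453524e-01, -2.65197712e-01,
         7.84975483e+02],
       [ 5.05380171e-01,  7.49323058e-01, -4.27908678e-01,
         3.79090894e+02],
       [ 1.45239619e-02, -5.03214385e-01, -8.64039546e-01,
         7.98051330e+02],
       [ 0.00000000e+00,  0.00000000e+00,  0.00000000e+00,
         1.00000000e+00]])}
top {'fx': 455.4671707903287, 'fy': 455.4671707903287, 'cx': 313.9811804688148, 'cy': 236.36595789477445, 'pose': array([[-2.22477689e-02, -9.96132854e-01,  8.49963156e-02,
         4.51628083e+02],
       [-9.99752483e-01,  2.21751472e-02, -1.79854303e-03,
         2.37675267e+01],
       [-9.32180081e-05, -8.50152911e-02, -9.96379642e-01,
         9.46190253e+02],
       [ 0.00000000e+00,  0.00000000e+00,  0.00000000e+00,
         1.00000000e+00]])}
{'time': 0.1, 'joint_pos': array([ 7.23988066e+01,  7.51057569e+00,  8.53241470e+01, -4.95586655e-04,
        8.72622838e+01, -4.89275094e+00]), 'qd': array([-0.05166024, -0.14521463, -0.14329675,  0.15132944,  0.04065073,
        0.05727939]), 'joint_efforts': array([ 1.50221102e-03, -5.70947564e+01, -5.01944661e+01, -2.42882425e-04,
        8.10372003e-03, -1.09413662e-05]), 'tool_pos': array([131.81842493, 584.82178728, 230.34086746]), 'tcp_rot': array([ 175.39960114,   89.90299226, -107.30881719]), 'ft_force': array([-0.1850993 , -0.62497679,  1.06564653]), 'wrist_torque': array([-0.02455198,  0.0135982 , -0.06066195]), 'finger_gap': 85.4802507197062}
```

View pics/scene0.png

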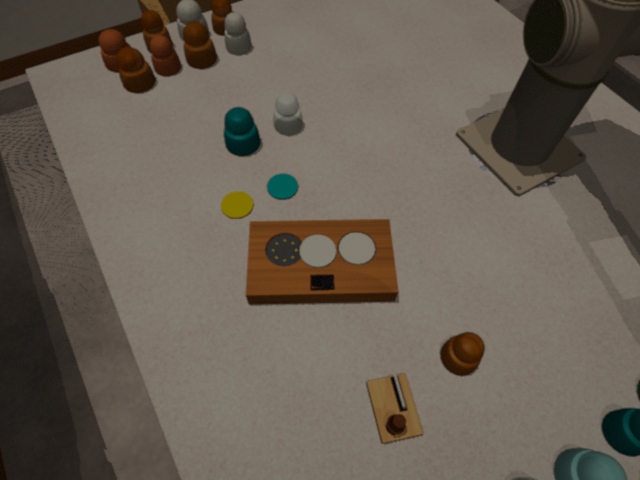

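View pics/top0.png

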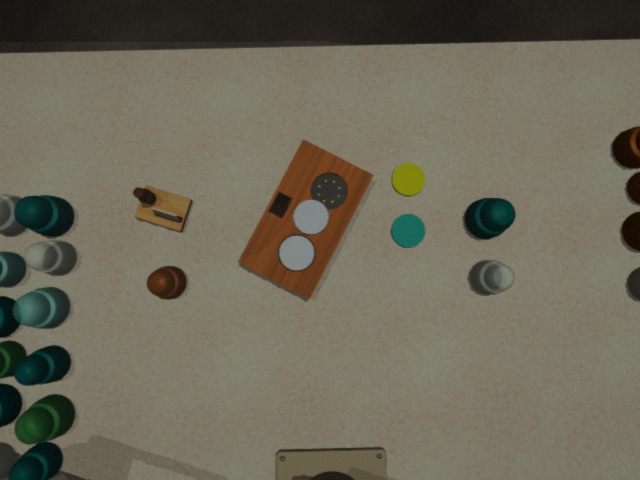

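The top view shows the stand at about (305,220). White disc candidates are the loose one at (311,217), overlapping the empty well (329,190), and the seated one at (297,253). The turquoise (408,231) and yellow (408,180) discs are decoys. I choose (311,217), which matches scene pixel (318,250). The rocker is at (280,205).

```bash
cat > h.py <<'E'
import cv2,numpy as np
from bench import r
def ray(n,uv,z):
    c=r.calibration(n);P=c["pose"];d=P[:3,:3]@np.array([(uv[0]-c["cx"])/c["fx"],(uv[1]-c["cy"])/c["fy"],1]);o=P[:3,3]
    return (o+d*(z-o[2])/d[2])[:2]
def pix(n,X):
    c=r.calibration(n);P=c["pose"];q=P[:3,:3].T@(np.array(X,float)-P[:3,3]);return np.array([c["fx"]*q[0]/q[2]+c["cx"],c["fy"]*q[1]/q[2]+c["cy"]])
E
python3 - <<'E'
from h import *
for n,box in(("top",(225,130,385,310)),("scene",(235,205,410,315))):
    im=cv2.imread(f"pics/{n}0.png");x0,y0,x1,y1=box
    crop=im[y0:y1,x0:x1]; cv2.imwrite(f"pics/{n}0c.png",cv2.resize(crop,None,fx=4 if n=="scene" else 3,fy=4 if n=="scene" else 3,interpolation=cv2.INTER_CUBIC))
    hsv=cv2.cvtColor(crop,cv2.COLOR_BGR2HSV)
    wood=((hsv[...,1]>110)&(hsv[...,2]>60)&((hsv[...,0]<18))).astype(np.uint8)
    cs,_=cv2.findContours(wood,cv2.RETR_EXTERNAL,cv2.CHAIN_APPROX_NONE); c=max(cs,key=cv2.contourArea); 
    print(n,"wood",cv2.contourArea(c),[tuple(p+[x0,y0]) for p in cv2.boxPoints(cv2.minAreaRect(c)).round(1)])
    inner=cv2.drawContours(np.zeros_like(wood),[c],-1,1,-1); inner=cv2.erode(inner,np.ones((3,3)))
    for nm,m in(("white",(hsv[...,1]<80)&(hsv[...,2]>110)),("dark",hsv[...,2]<75)):
        m=(m&(inner>0)).astype(np.uint8)
        for k in cv2.findContours(m,cv2.RETR_EXTERNAL,cv2.CHAIN_APPROX_NONE)[0]:
            if cv2.contourArea(k)<100: continue
            e=cv2.fitEllipse(k); uv=np.array(e[0])+[x0,y0]
            print(nm,cv2.contourArea(k),uv.round(1),np.round(e[1],1),"z45",ray(n,uv,45).round(1),"z51",ray(n,uv,51).round(1))
E
```

```text
top wood 11024.0 [(np.float64(237.30000019073486), np.float64(262.0)), (np.float64(302.4000015258789), np.float64(137.59999990463257)), (np.float64(374.0), np.float64(175.0)), (np.float64(308.9000015258789), np.float64(299.5))]
white 867.0 [296.3 252.5] [33.1 33.4] z45 [497.3  57.9] z51 [497.   57.7]
white 885.0 [310.5 216.5] [33.2 34. ] z45 [568.4  28.2] z51 [567.6  28.2]
dark 317.5 [280.1 204.6] [16.8 26.1] z45 [593.6  88.4] z51 [592.7  88. ]
dark 944.5 [329.  189.9] [33.8 36.2] z45 [621.2 -10.1] z51 [620.1  -9.9]
scene wood 10619.5 [(np.float64(244.80000019073486), np.float64(221.10000038146973)), (np.float64(395.8999938964844), np.float64(218.60000038146973)), (np.float64(397.1000061035156), np.float64(293.0999984741211)), (np.float64(246.0), np.float64(295.5999984741211))]
white 842.5 [317.5 250.1] [30.5 35.3] z45 [567.7  25.2] z51 [569.5  28. ]
white 799.0 [356.4 247.6] [29.6 34.5] z45 [499.6  58.1] z51 [501.9  60.7]
dark 334.5 [321.7 282.1] [16.7 28.1] z45 [595.2  87.6] z51 [596.7  89.9]
dark 889.5 [283.3 249.1] [32.4 35.3] z45 [623.7  -9.5] z51 [625.   -6.4]
```

```bash
ls pics
```

```text
scene0.png
scene0c.png
top0.png
top0c.png
```

View pics/top0c.png

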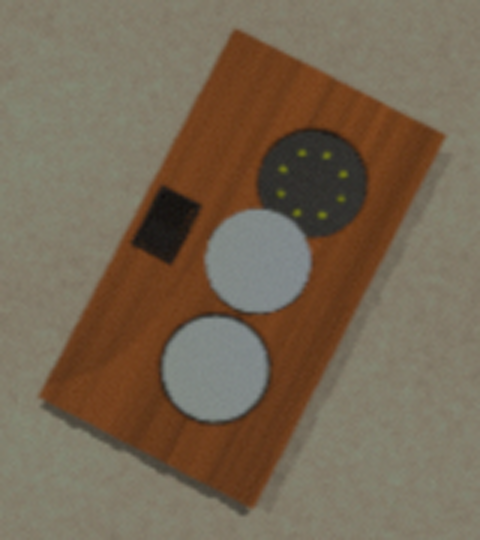

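View pics/scene0c.png

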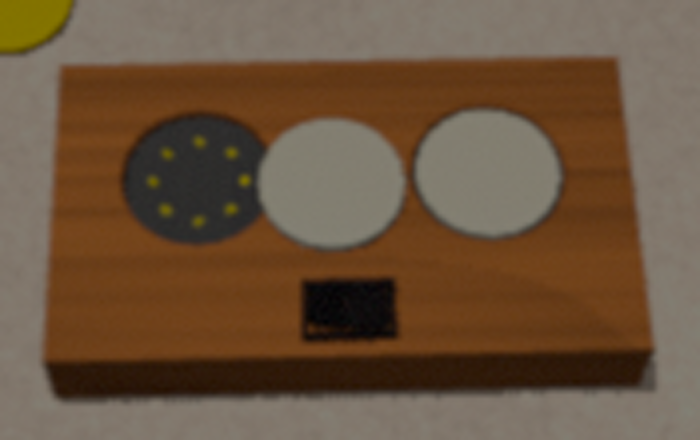

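Both crops confirm the choice: the loose disc overlaps the empty well with its lamps, and the other disc has a dark seating ring. Next I refine the well centre from the lamps and compute the tool axes.

Run:
```python
from h import *
from scipy.spatial.transform import Rotation as Ro
for n,box in(("top",(310,170,350,212)),("scene",(262,230,303,268))):
    im=cv2.imread(f"pics/{n}0.png");x0,y0,x1,y1=box
    hsv=cv2.cvtColor(im[y0:y1,x0:x1],cv2.COLOR_BGR2HSV)
    m=((hsv[...,0]>20)&(hsv[...,0]<40)&(hsv[...,1]>80)&(hsv[...,2]>60)).astype(np.uint8)
    k,l,s,cen=cv2.connectedComponentsWithStats(m,connectivity=8)
    pts=[cen[i]+[x0,y0] for i in range(1,k) if s[i,4]>=2]
    W=np.array([ray(n,p,39) for p in pts],np.float32); print(n,len(W),W.round(1).tolist())
    if len(W)>=3: print("circ",cv2.fitEllipse(W) if len(W)>=5 else cv2.minEnclosingCircle(W))
E0=[175.39960114,89.90299226,-107.30881719]
R=Ro.from_euler('xyz',E0,degrees=True).as_matrix();print(R.round(3))
```

```text
top 8 [[642.2000122070312, -2.700000047683716], [639.9000244140625, -19.799999237060547], [630.7999877929688, 9.699999809265137], [626.4000244140625, -29.899999618530273], [614.7000122070312, 11.899999618530273], [609.7999877929688, -28.299999237060547], [601.2999877929688, 0.8999999761581421], [599.5999755859375, -15.699999809265137]]
circ ((620.7250366210938, -9.200518608093262), (43.21697235107422, 44.43217468261719), 97.94137573242188)
scene 8 [[610.7999877929688, -29.5], [600.0999755859375, -16.399999618530273], [627.7000122070312, -31.700000762939453], [641.0, -21.0], [602.2000122070312, 0.20000000298023224], [642.7999877929688, -4.300000190734863], [615.4000244140625, 11.300000190734863], [632.2000122070312, 9.300000190734863]]
circ ((621.5625, -10.217617988586426), (44.296241760253906, 44.5473747253418), 8.537336349487305)
[[-0.001 -0.976  0.22 ]
 [-0.002  0.22   0.976]
 [-1.     0.    -0.002]]
```

>>> servo_tool(commands=[[[135,0.5,-3,-2.6,8,0,0],[135,1,-7,-6,16,0,0],[135,1.5,-11,-9.4,23,0,0],[135,2,-15,-12.8,23,0,0],[135,2,-19,-16.3,23,0,0],[135,2,-22,-18.8,23,0,0],[135,2,-24,-20.6,23,0,0],[135,2,-25,-21.4,23,0,0]]], force=20)

```text
time: 0.9
tool_pos: [329.9, 319.4, 211.0]
tcp_rot: [-149.2, 90.0, -95.0]
ft_force: [0.6, 1.6, -0.2]
finger_gap: 40.3
```

```bash
cat >> h.py <<'E'
from scipy.spatial.transform import Rotation as Ro
WELL=np.array([621.1,-9.7]);DISC=np.array([568.5,28.1]);OTH=np.array([498.9,58.9])
def go(X,ydir=None):
    s=r.sense();R=Ro.from_euler('xyz',s["tcp_rot"],degrees=True).as_matrix()
    print("t",s["time"],"pos",s["tool_pos"].round(1),"F",s["ft_force"].round(2),"gap",round(s["finger_gap"],1),"toolx",R[:,0].round(4),"tooly",R[:,1].round(4))
    print("delta cm",(R.T@(np.array(X)-s["tool_pos"])/10).round(2))
E
python3 - <<'E'
from h import *
p=(WELL-DISC)/np.linalg.norm(WELL-DISC);print(p)
go([*(DISC-55*p),110]); print(r.sense()["joint_pos"].round(1))
E
```

```text
[ 0.8120611  -0.58357242]
t 0.9 pos [329.9 319.4 211. ] F [ 0.56  1.56 -0.25] gap 40.3 toolx [-1.e-04 -6.e-04 -1.e+00] tooly [-8.104e-01  5.859e-01 -3.000e-04]
delta cm [ 10.12 -30.9   -9.64]
[ 37.7 -14.3 108.3  -0.   86.  -16.4]
```

>>> servo_tool(commands=[[[135,0,-4,-1.2,0,0,0],[135,0,-8.5,-2.6,0,0,0],[135,1,-13,-4,0,0,0],[135,3,-17.5,-5.4,0,0,0],[135,5,-22,-6.8,0,0,0],[135,7,-26,-8.1,0,0,0],[135,9,-29,-9.1,0,0,0],[135,10,-30.9,-9.6,0,0,0]]])

```text
time: 1.7
tool_pos: [523.5, 61.7, 108.7]
tcp_rot: [128.0, 89.8, -177.8]
ft_force: [-0.9, 0.5, -0.3]
finger_gap: 40.2
```

Run:
```python
from h import *
p=(WELL-DISC)/np.linalg.norm(WELL-DISC)
go([*(DISC-55*p),60])
for n,b in(("scene",(200,140,440,320)),):
    im,_=r.snapshot(n); x0,y0,x1,y1=b; cv2.imwrite(f"pics/{n}1.png",cv2.resize(im[y0:y1,x0:x1,::-1],None,fx=3,fy=3))
```

```text
t 1.7 pos [523.5  61.7 108.7] F [-0.87  0.54 -0.28] gap 40.2 toolx [-3.e-03 -1.e-04 -1.e+00] tooly [-0.8112  0.5848  0.0023]
delta cm [ 4.87 -0.13 -0.09]
```

View pics/scene1.png

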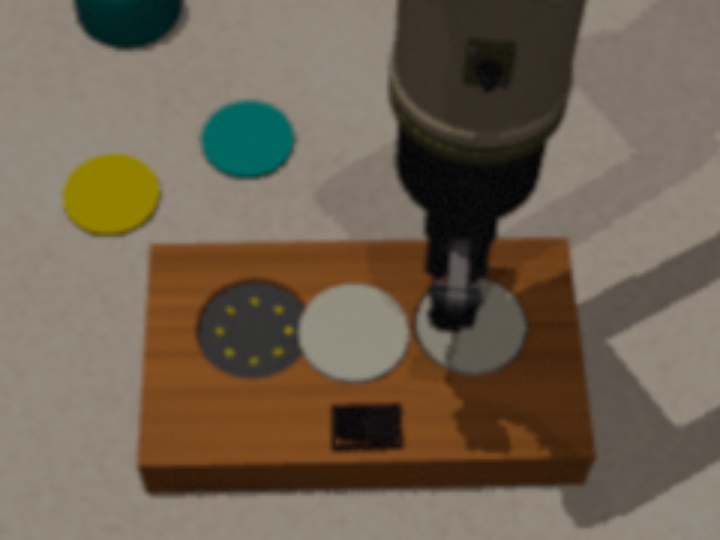

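The gripper, at crop (455,300), hangs over the seated disc and behind the loose one at (353,332). I'll descend now.

>>> servo_tool(commands=[[[135,1.5,-0.1,-0.1,0,0,0],[135,3,-0.1,-0.1,0,0,0],[135,4.2,-0.1,-0.1,0,0,0],[135,4.9,-0.1,-0.1,0,0,0],[135,5.2,-0.1,-0.1,0,0,0],[135,5.4,-0.1,-0.1,0,0,0],[135,5.5,-0.1,-0.1,0,0,0],[135,5.5,-0.1,-0.1,0,0,0]]])

```text
time: 2.55
tool_pos: [524.2, 61.9, 56.8]
tcp_rot: [-53.1, 90.0, 1.2]
ft_force: [0.4, -0.3, -0.4]
finger_gap: 40.2
```

>>> servo_tool(commands=[[[135,0.3,0,0,0,0,0],[135,0.6,0,0,0,0,0],[135,0.8,0,0,0,0,0],[135,0.9,0,0,0,0,0],[135,0.9,0,0,0,0,0]]])

```text
time: 3.05
tool_pos: [523.7, 61.8, 47.0]
tcp_rot: [126.0, 90.0, -179.7]
ft_force: [0.2, 0.8, -0.0]
finger_gap: 40.2
```

Run:
```python
from h import *
p=(WELL-DISC)/np.linalg.norm(WELL-DISC)
go([*(DISC-40*p),47])
go([*(WELL-40*p),47])
```

```text
t 3.05 pos [523.7  61.8  47. ] F [ 0.16  0.84 -0.  ] gap 40.2 toolx [-5.e-04 -0.e+00 -1.e+00] tooly [-8.119e-01  5.837e-01  4.000e-04]
delta cm [-0.   -1.61 -0.12]
t 3.05 pos [523.7  61.8  47. ] F [ 0.16  0.84 -0.  ] gap 40.2 toolx [-5.e-04 -0.e+00 -1.e+00] tooly [-8.119e-01  5.837e-01  4.000e-04]
delta cm [-0.   -8.09 -0.12]
```

>>> servo_tool(commands=[[[135,0,-0.7,-0.1,0,0,0],[135,0,-1.5,-0.1,0,0,0],[135,0,-2.3,-0.1,0,0,0],[135,0,-3.1,-0.1,0,0,0],[135,0,-3.9,-0.1,0,0,0],[135,0,-4.6,-0.1,0,0,0],[135,0,-5.1,-0.1,0,0,0],[135,0,-5.4,-0.1,0,0,0]]])

```text
time: 3.85
tool_pos: [567.5, 29.2, 47.3]
tcp_rot: [91.8, 90.0, 146.0]
ft_force: [-1.2, 0.6, 0.3]
finger_gap: 40.0
```

```bash
cat > look.py <<'E'
import sys
from h import *
k=sys.argv[1]
for n,b in(("scene",(230,190,410,325)),("top",(225,130,385,310))):
    im,_=r.snapshot(n); x0,y0,x1,y1=b; f=4 if n=="scene" else 3; cv2.imwrite(f"pics/{n}{k}.png",cv2.resize(im[y0:y1,x0:x1,::-1],None,fx=f,fy=f))
    cv2.imwrite(f"pics/{n}{k}f.png",im[...,::-1])
p=(WELL-DISC)/np.linalg.norm(WELL-DISC)
go([*(WELL-40*p),47])
E
python3 look.py 2
```

```text
t 3.95 pos [567.4  29.3  47.3] F [ 0.1  -0.24  0.49] gap 40.2 toolx [ 1.e-04 -1.e-04 -1.e+00] tooly [-8.119e-01  5.838e-01 -2.000e-04]
delta cm [ 0.03 -2.63 -0.03]
```

View pics/scene2.png

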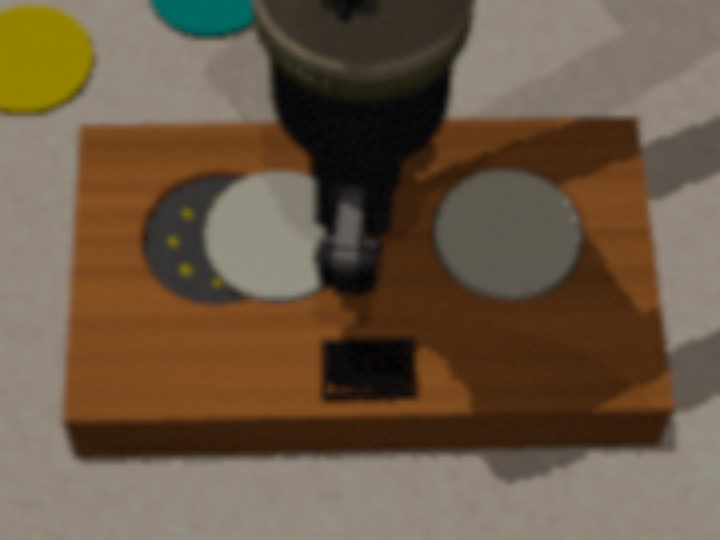

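View pics/top2.png

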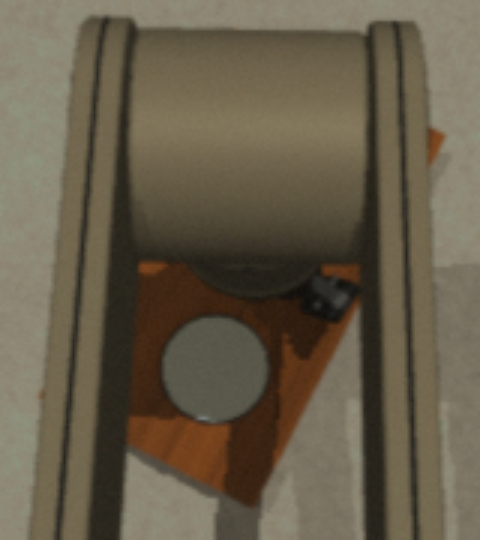

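The scene view shows the disc at crop (276,236), partly over the well, which shows at (215,237). Measuring it before the final push.

Run:
```python
from h import *
D=ray("scene",(230+276/4,190+236/4),51)-[1,0]; print(D, WELL-D, np.linalg.norm(WELL-D))
p=(WELL-DISC)/np.linalg.norm(WELL-DISC); q=np.array([-p[1],p[0]]); print((WELL-D)@p,(WELL-D)@q, (D-r.sense()["tool_pos"][:2])@p)
```

```text
[597.90113163   8.36814404] [ 23.19886837 -18.06814404] 29.404852028745687
29.382969124006937 -1.1342170383502743 36.94751487779531
```

>>> servo_tool(commands=[[[135,0,-0.5,0,0,0,0],[135,0,-1.0,0,0,0,0],[135,0,-1.5,0,0,0,0],[135,0,-1.9,0,0,0,0],[135,0,-2.2,0,0,0,0],[135,0,-2.5,0,0,0,0],[135,0,-2.7,0,0,0,0],[135,0,-2.8,0,0,0,0]]])

```text
time: 4.75
tool_pos: [590.1, 13.0, 47.3]
tcp_rot: [-97.0, 90.0, -42.7]
ft_force: [0.4, -0.0, -0.8]
finger_gap: 39.9
```

```bash
python3 look.py 3
```

```text
t 4.85 pos [590.   13.1  47.3] F [-0.04  0.08  0.45] gap 40.1 toolx [ 1.e-04 -1.e-04 -1.e+00] tooly [-8.120e-01  5.837e-01 -1.000e-04]
delta cm [ 0.03  0.14 -0.03]
```

View pics/scene3.png

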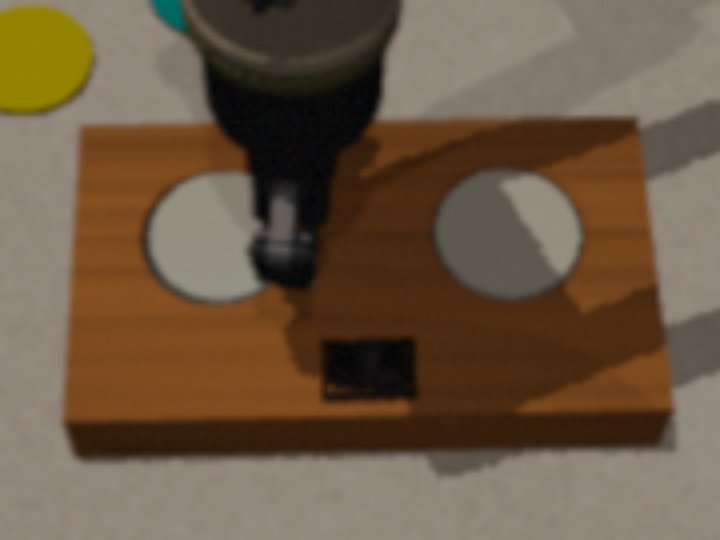

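The disc fills the well, crop (215,237). I'll back off, lift, shut the fingers and check.

>>> servo_tool(commands=[[[135,0,0.6,0,0,0,0],[135,-0.5,1,0,0,0,0],[135,-2,1.2,0,0,0,0],[255,-4,3,0,0,0,0],[255,-5.5,6,0,0,0,0],[255,-5.5,9,0,0,0,0],[255,-5.5,11,0,0,0,0],[255,-5.5,12,0,0,0,0]]])

```text
time: 5.65
tool_pos: [491.7, 84.3, 103.7]
tcp_rot: [-42.9, 89.9, 11.4]
ft_force: [0.4, 0.0, 0.3]
finger_gap: 0.1
```

```bash
python3 look.py 4
python3 - <<'E'
from h import *
go([609.2,80.6,75])
d=r.snapshot("scene")[1]
im=cv2.imread("pics/scene4f.png");hsv=cv2.cvtColor(im,cv2.COLOR_BGR2HSV)
m=((hsv[...,1]<80)&(hsv[...,2]>70)).astype(np.uint8);m[:225]=0;m[270:]=0;m[:,:260]=0;m[:,310:]=0
c=max(cv2.findContours(m,0,cv2.CHAIN_APPROX_NONE)[0],key=cv2.contourArea);e=cv2.fitEllipse(c);print(e,ray("scene",e[0],45))
C=r.calibration("scene");P=C["pose"]
def heights(mask):
    v,u=np.nonzero(mask);z=d[v,u];o=z>0;u,v,z=u[o],v[o],z[o]
    W=(P[:3,:3]@np.stack([(u-C["cx"])/C["fx"]*z,(v-C["cy"])/C["fy"]*z,z])).T+P[:3,3]
    A=np.c_[W[:,:2]-W[:,:2].mean(0),np.ones(len(W))];k=np.linalg.lstsq(A,W[:,2],rcond=None)[0];return len(W),np.median(W[:,2]),k
mm=cv2.drawContours(np.zeros_like(m),[c],-1,1,-1);print("disc",heights(cv2.erode(mm,np.ones((5,5)))))
m2=np.zeros_like(m);cv2.circle(m2,(357,249),12,1,-1);print("other",heights(m2))
E
```

```text
t 5.75 pos [492.2  83.9 103.3] F [-0.12  0.41  1.05] gap -0.1 toolx [ 1.2e-03  1.0e-04 -1.0e+00] tooly [-0.8128  0.5826 -0.0009]
delta cm [  5.64 -11.93  -0.1 ]
t 5.75 pos [492.2  83.9 103.3] F [-0.12  0.41  1.05] gap -0.1 toolx [ 1.2e-03  1.0e-04 -1.0e+00] tooly [-0.8128  0.5826 -0.0009]
delta cm [ 2.84 -9.7   6.55]
((284.8072814941406, 249.0154571533203), (31.64127540588379, 36.306766510009766), 81.65122985839844) [621.13752832  -8.21520784]
disc (686, np.float64(45.947974867310165), array([1.29802305e-03, 2.48839537e-03, 4.58776650e+01]))
other (440, np.float64(46.038577754616654), array([ 0.13896061,  0.34356228, 47.38631131]))
```

View pics/scene4.png

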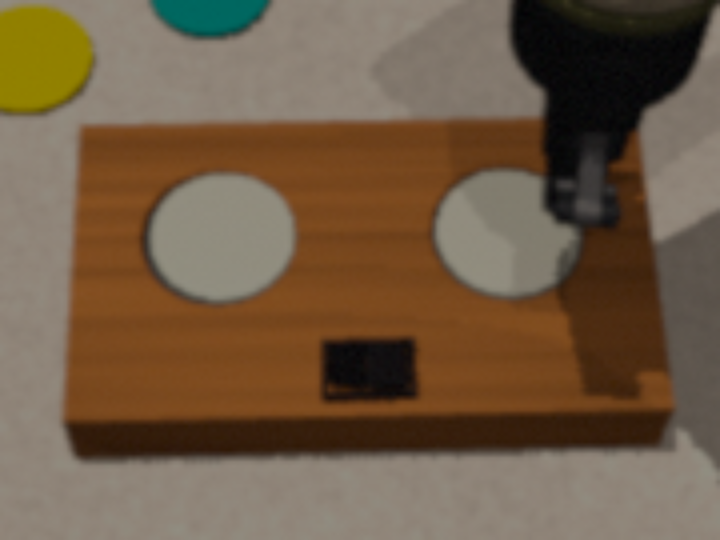

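The disc is home: its top is at 45.9 mm, level with the deck, with a slope of about 0.15°. Next is the rocker at crop (369,368), whose raised +y half is on the left.

>>> servo_tool(commands=[[[255,0,-2.5,1.7,0,0,0],[255,0.5,-5,3.4,0,0,0],[255,1.2,-7,4.8,0,0,0],[255,2,-8.7,5.9,0,0,0],[255,2.6,-9.5,6.4,0,0,0],[255,2.8,-9.7,6.5,0,0,0],[255,2.8,-9.7,6.5,0,0,0]]])

```text
time: 6.5
tool_pos: [608.6, 79.0, 73.6]
tcp_rot: [129.9, 89.9, -175.8]
ft_force: [-0.4, -0.1, 1.0]
finger_gap: 0.1
```

```bash
python3 look.py 5;python3 - <<'E'
from h import *
go([609.2,80.6,52])
E
```

```text
t 6.6 pos [608.6  79.3  74.4] F [-0.7  -0.8   0.54] gap -0.2 toolx [-4.e-04  0.e+00 -1.e+00] tooly [-8.120e-01  5.837e-01  4.000e-04]
delta cm [ 2.74 -2.21 -6.5 ]
t 6.6 pos [608.6  79.3  74.4] F [-0.7  -0.8   0.54] gap -0.2 toolx [-4.e-04  0.e+00 -1.e+00] tooly [-8.120e-01  5.837e-01  4.000e-04]
delta cm [2.24 0.03 0.14]
```

View pics/scene5.png

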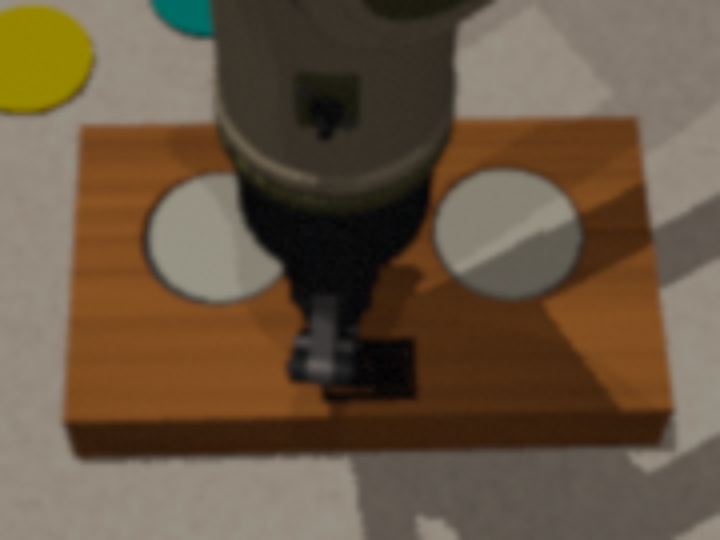

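The tip sits over the left (+y) end of the rocker, at crop (322,365). Pressing now.

>>> servo_tool(commands=[[[255,0.5,0,0.1,0,0,0],[255,1.0,0,0.1,0,0,0],[255,1.4,0,0.1,0,0,0],[255,1.7,0,0.1,0,0,0],[255,2.0,0,0.1,0,0,0],[255,2.2,0,0.1,0,0,0],[255,2.3,0,0.1,0,0,0],[255,2.3,0,0.1,0,0,0]]])

```text
time: 7.4
tool_pos: [610.0, 80.1, 52.0]
tcp_rot: [-77.1, 90.0, -22.8]
ft_force: [-1.2, -1.1, 7.0]
finger_gap: -0.0
```

>>> servo_tool(commands=[[[255,0.1,0,0,0,0,0],[255,0.2,0,0,0,0,0],[255,0.2,0,0,0,0,0]]])

```text
time: 7.7
tool_pos: [610.1, 80.1, 51.8]
tcp_rot: [-74.5, 90.0, -20.2]
ft_force: [-8.9, -2.5, 18.6]
finger_gap: 0.1
```

It has reached the hard stop: 18.6 N with only 0.2 mm of travel. Lifting and moving clear.

>>> servo_tool(commands=[[[255,-0.5,0,0,0,0,0],[255,-2,0,0,0,0,0],[255,-4.5,0,0,0,0,0],[255,-8,0,0,0,0,0],[255,-11,4,0,0,0,0],[255,-12,8,0,0,0,0],[255,-12,12,0,0,0,0],[255,-12,14,0,0,0,0]]])

```text
time: 8.5
tool_pos: [494.2, 163.6, 170.6]
tcp_rot: [-4.3, 89.9, 50.1]
ft_force: [0.3, 0.4, 0.4]
finger_gap: -0.0
```

>>> servo_tool(commands=[[[255,0,3,3,0,0,0],[255,0,6,6,0,0,0],[255,0,8,9,0,0,0],[255,0,9,12,0,0,0],[255,0,10,15,0,0,0],[255,0,10,17,0,0,0],[255,0,10,18,0,0,0],[255,0,10,18,0,0,0]]])

```text
time: 9.3
tool_pos: [520.2, 367.0, 169.5]
tcp_rot: [26.5, 90.0, 80.9]
ft_force: [-0.3, -0.4, -0.1]
finger_gap: -0.0
```

```bash
python3 look.py 6
```

```text
t 9.4 pos [519.7 365.7 169.3] F [-0.47 -0.11 -0.59] gap -0.2 toolx [-5.e-04 -5.e-04 -1.e+00] tooly [-8.118e-01  5.839e-01  1.000e-04]
delta cm [ 12.24 -26.15 -24.55]
```

View pics/scene6.png

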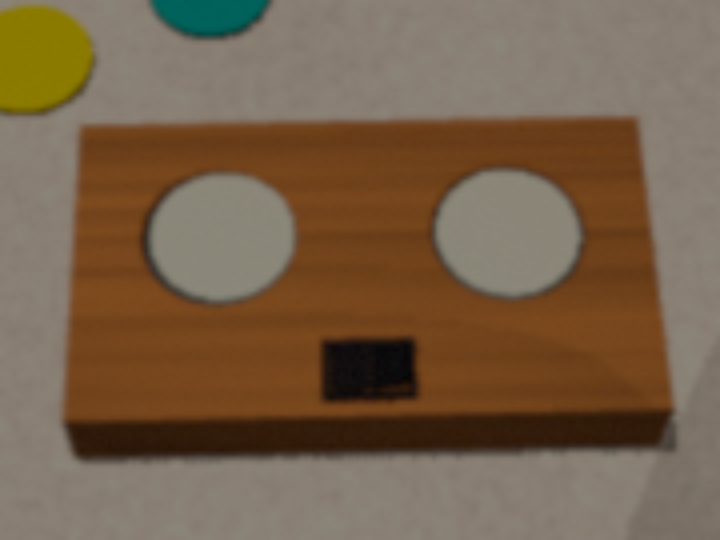

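View pics/top6f.png

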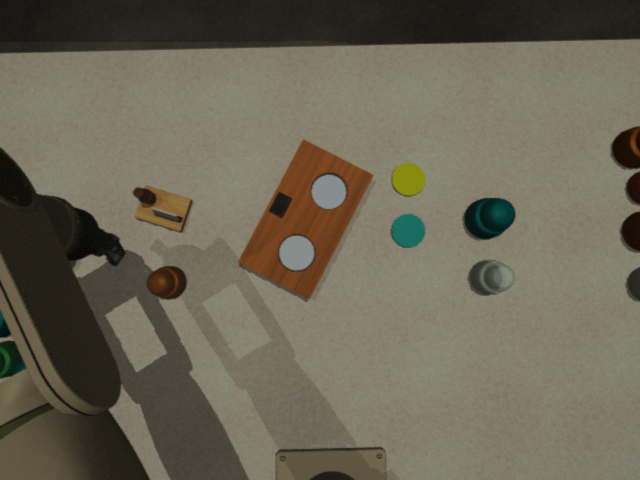

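Both discs are seated at (220,237) and (508,233), the rocker at (369,370) now shows its right half raised, and the bystanders are in place. One depth check before handing in.

Run:
```python
from h import *
P0=np.array([595.2,88.4]);u=np.array([.872,-.490])
C=r.calibration("scene");P=C["pose"];d0=np.load("scene0.npy");d1=r.snapshot("scene")[1]
v,uu=np.mgrid[0:480,0:640]
for nm,d in(("before",d0),("after",d1)):
    W=np.stack([(uu-C["cx"])/C["fx"]*d,(v-C["cy"])/C["fy"]*d,d],-1)@P[:3,:3].T+P[:3,3]
    for lab,c,rad in(("+y half",P0+12*u,5),("-y half",P0-12*u,5),("well",WELL,30),("other",OTH,30)):
        k=(np.hypot(W[...,0]-c[0],W[...,1]-c[1])<rad)&(W[...,2]<80)&(d>0);w=W[k]
        A=np.c_[w[:,:2]-c,np.ones(len(w))];s=np.linalg.lstsq(A,w[:,2],rcond=None)[0]
        print(nm,lab,k.sum(),np.median(w[:,2]).round(1),"slope deg",np.degrees(np.hypot(*s[:2])).round(2))
```

```text
before +y half 21 57.1 slope deg 23.42
before -y half 19 53.0 slope deg 2.62
before well 646 40.3 slope deg 0.53
before other 654 46.0 slope deg 0.36
after +y half 22 53.0 slope deg 12.86
after -y half 21 57.3 slope deg 15.74
after well 659 45.9 slope deg 0.19
after other 655 46.0 slope deg 0.49
```

The depth readings show the rocker halves have swapped: +y is now 53.0 mm and −y is 57.3 mm. Both discs are flush.

Run:
```python
from bench import r
r.hand_in()
```

```text
the job is handed in; nothing more can be done
```

I pushed the loose white diffuser into the empty well with the part-open fingertips, then pressed the rocker's raised end to its stop. The press peaked at 18.6 N. I lifted the arm clear and handed in at about 9.5 s.

**Last checks:**
- **Diffuser:** its top is at 45.9 mm, against 46.0 mm for the other diffuser. It slopes 0.2°, so it lies flat and flush.
- **Rocker:** the +y half dropped from 57.1 to 53.0 mm and the −y half rose from 53.0 to 57.3 mm, an even swap, so it reads as on. The slope fits on the individual halves (21–22 pixels each) were too noisy to use.
- **Bystanders:** by eye, the other diffuser, the insulators and the card stand look unmoved in the final pictures. I did not measure their positions.

No check failed. One depth reading of the other diffuser was skewed because the gripper was in view; it read normal once the arm was clear.

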